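Filter check on the algae photometer

ROBOT

A 6-joint arm with a two-finger parallel gripper is mounted at the origin on the work surface. World frame = base frame: x ahead of the robot, y to its left, z up, the work surface at z = 0. Lengths are in m, angles in rad, forces in N, time in s.
With the tool pointing down it reaches from about 0.425 to 0.95 m from the base axis. Payload 3.5 kg.
Tool frame: the origin (TCP) lies at the very end of the fingers, on their centre line; the grasp point (between the pads) lies 19 mm behind it (ctrl.pinch_z is the distance from the TCP to the grasp point, in m); z points along the fingers, y is the line along which they close (so a half turn about z gives the same grasp; the last joint's range is limited). The gripper opens to 85 mm and grips with 20 to 120 N. Pads are 22 mm wide; open, the fingers measure 114 mm over their backs; the gripper's body (76 mm by 85 mm) begins 54 mm behind the grasp point. The pads swing forward as they close: fully open they stand 13 mm farther back than shut.
Start: joints at [-1.444, 0.286, 1.577, -0, 1.279, -0.15], TCP at [0.184, -0.649, 0.231] pointing down, gripper open.
Joint ranges: [-2.77, 2.77], [-0.9, 2.22], [0.21, 2.48], [-1.53, 4.67], [0.24, 2.81], [-2.84, 2.84]. Speed limits (rad/s): [2.79, 2.79, 3.14, 3.14, 3.14, 3.14].

INTERFACE

Orientations are given as a unit quaternion [x, y, z, w].
In Python, from plant import ctrl gives the robot as it stands. The module is installed in compiled form; this text tells all that it offers.
- The arm moves only by the shell command python3 -m crank 'ROWS' [OPENING] [FORCE]. ROWS is JSON, a list of rows, each a list of 6 numbers: the shift along the tool's x, y, z in cm, then the turn, a rotation vector about the tool's x, y, z in rad. In form: [[tx, ty, tz, rx, ry, rz], ...]. A call has 1 to 10 rows; each row is the pose to reach, as a shift and turn from the pose commanded when the call began, along the tool's axes at that moment; what a row does not reach only later rows make up. A row lasts 1/10 s, in which the tool goes at most 50 mm and 8.59 degrees, less where a joint would pass 70% of its speed; a pose out of reach is approached as far as the arm can. A call with a gripper value outside its range is refused whole. OPENING is the opening, from 0 (shut) to 1 (fully open), set as the call begins (- or left out, the last holds). The fingers move at their own pace and stop on an object; FORCE is the grip in N (left out, the last holds). Time passes only in rows, so rows that repeat a pose let the fingers close. It gives the time, the measured TCP pose, the force, the opening and the grip force at its end, in the units of the state.
- ctrl.get_state(): the state, without advancing time (a new reading comes with each control period).
- ctrl.read_camera(name): name is "scene" or "top" or "wrist"; returns (picture, depth): 420x560x3 uint8, blue, green, red; 420x560 float32, m along the optical axis (not along the pixel's ray), 0 where there is no reading.
- ctrl.camera_info(name): a dict with "K" (3x3 intrinsics, pixels), "k1" (the pictures are not rectified: a ray, as slopes to the right and down, at radius r is drawn at 1 + k1 r^2 times it, then the intrinsics apply), "origin" and "orientation" of the camera in the world. Camera axes: x right, y down, z forward; pixel columns grow to the right and rows downward; lengths in m; the calibration is good to about 2 mm. A picture is of the moment at which its call begins: read the wrist's pose just before it. camera_info takes no time and is no camera call; for the wrist camera it gives the pose at the moment of the call.
- ctrl.sign_off(): hands the job in; it is judged then, once.
The state is a dict: "time": time; "qpos": joint angles; "dq": joint speeds; "joint_efforts": joint torques, N m; "eef_pos": TCP position; "tcp_rot": TCP orientation; "contact_force": force on the tool from outside, world axes, zero at the start; "wrist_torque": the same for the moment, N m; "opening": opening from 0.0 (shut) to 1.0 (fully open); "finger_force": force on a finger pad.
Only numpy, scipy, OpenCV 4.12 (cv2) and the standard library are available. Lean on these libraries where they do the work, as an engineer would, in place of code of your own. Each camera call takes 0.05 s, during which the arm holds its last target. There are 200 camera calls.

TASK

Check the photometer with the green reference filter: lift it out of the white stand and seat it fully down in the empty right-hand cell of the changer, its glass facing the photometer's front and back. Slide the black light cover shut over the sample well, and only then push the changer's knob in, gently, past the first click to the second click at its end stop, and leave it there. Leave the amber filter, the flask, the bottle and the slide box where they are.

Things in the scene. Friction and masses are not known exactly. Their poses are not given: they have to be found in the camera images.
- photometer: Bench photometer, fixed white and grey case 400 wide (y), 340 deep (x), 180 high. Origin: centre of its underside; +x from its front to its back, +y to its left seen from the robot. Its front faces the robot, roughly. Two rails 12 mm high on its top at x = -157 and -23 guide the cover. A display hood stands up to 22 mm above the top at x = 35 to 135, y = 10 to 180.
- well (a point): Middle of the mouth of the sample well in the photometer's top, at its x = -90, y = -80, z = 180. The well is 110 (x) by 130 (y) mm and open above; its floor is at z = 45.
- brow (a point): Middle of the brow on the photometer's right side: the white upper case (z = 95 to 180, side face at y = -200) overhangs the grey lower case (side face at y = -164) by 36 mm. This point: x = -90, y = -200, z = 95. At the end of its travel the knob is in under the brow, out of an upright gripper's reach: lean the gripper's body outward, away from the case, 35 to 45 degrees from vertical.
- cover (a joint): Light cover, black plate 120 (x) x 150 (y) x 8 mm with its top at z = 190, sliding along the photometer's y. In m: 0 = shut over the well, against its end stop; 0.14 = fully open, to the photometer's left (+y). It starts open by 0.12 to 0.14. Friction about 1.5 N; it stays where it is left.
- cover_grip (a point): Middle of the top of the cover's aluminium grip bar, at z = 212: 12 mm thick (y), 60 mm long (x), standing 22 mm above the cover. Shut, this point is at x = -90, y = -80 in the photometer's frame.
- changer: Two-cell changer: grey cell block 36 (x) x 56 (y) mm, top at z = 154, on a slide in the well, and an 8 mm push rod out through the photometer's right side to a red knob. Slides along the photometer's +y as the knob is pushed in. Origin: on the rod's axis, z = 55, under the block's middle; in the photometer's frame x = -90, and y = -112 with the rod fully out. It starts within 12 mm of that.
- knob (a point): Centre of the outer face (the face to push) of the red knob, a disc 22 mm across and 14 thick on the rod's axis, z = 55, 125 mm to the right (-y) of the changer's origin. At the second click it is 14 to 22 mm out from the grey side face, 14 to 22 mm in under the brow's edge.
- right_cell (a point): Centre of the floor of the empty right-hand cell in the cell block, z = 132: a hole 14.3 mm square and 22 deep with a 1.5 mm chamfer at its mouth (z = 154), sides along the photometer's x and y. The left cell, 20 mm farther in (+y), holds a clear blank 12.5 mm square, up to z = 177, that stays. It moves with the changer.
- click_roller (a joint): Spring roller of the click stops, inside the case: 0 m down, 0.0035 on a ridge. Sliding takes 2 to 3 N, then come two ridges of 6 to 10 N, each followed by a click: the first with the changer's origin near y = -76 in the photometer's frame, the second near y = -57, at the end stop. Stop and clicks are adjusted by hand, up to 4 mm either way: feel for the stop.
- stand: White filter stand, fixed, 50 (x) x 100 (y) x 30 mm, with two cells 14.3 mm square and 22 deep at y = -26 and 26, floors 8 mm above the table. Origin: centre of its underside.
- green_filter: Green reference filter: black frame 12.5 x 12.5 x 45 mm, about 30 g, a green glass pane in its lower part facing its +x and -x, a green square on its top. Stands in one of the stand's cells, 23 mm of it above the stand. Origin: centre of its underside, z up, its axes along the stand's. Grip the top of the frame on its +x and -x faces.
- amber_filter: Bystander: amber filter, same frame, amber glass and an orange square on its top, in the stand's other cell. Origin: centre of its underside.
- flask: Bystander: stoppered culture flask, green glass, 84 mm across at the foot, 164 high, loose on the table. Origin: centre of its underside.
- reagent: Bystander: amber glass bottle, 60 mm across, 130 high, loose. Origin: centre of its underside.
- slide_box: Bystander: blue and white box of microscope slides, 97 x 82 x 30 mm, loose. Origin: centre of its underside.

How it is judged:
On the way, in this order (a step that is already met when the one before it is completed fails the run):
1. the green filter is seated in the right-hand cell and let go (horizontal distance between green_filter and right_cell below 0.003 m and z of green_filter in the frame of right_cell below 0.003 m and angle between the x axis of green_filter and the x axis of photometer, either way round below 0.17 rad and contact force between the fingers and green_filter below 0.1 N), for 0.2 s.
2. the cover is shut, with the changer not yet at its end stop (value of joint cover below 0.004 m), for 0.1 s.
3. the changer is at its second click (y of changer in the frame of photometer above -0.066 m and value of joint click_roller below 0.0015 m), for 0.2 s.
At the end, for the whole second after the job is handed in: The green filter stands on the floor of the changer's right-hand cell (within 3 mm), glass facing front and back; the cover is shut to within 4 mm; the changer rests at its end stop with the spring roller dropped behind the last ridge (within 1.5 mm); all is at rest (all of step 3 and value of joint cover below 0.004 m and horizontal distance between green_filter and right_cell below 0.003 m and z of green_filter in the frame of right_cell below 0.003 m and angle between the x axis of green_filter and the x axis of photometer, either way round below 0.17 rad and linear speed of green_filter below 0.02 m/s and linear speed of changer below 0.01 m/s); the robot touches nothing.
It fails at once if the changer is rammed: the fingers press on it with more than 40 N (contact force between the fingers and changer above 40 N).
It fails at once if the amber filter is displaced by more than 15 mm (distance of amber_filter from where it was at the start of the episode above 0.015 m).
It fails at once if the flask is displaced by more than 15 mm (distance of flask from where it was at the start of the episode above 0.015 m).
It fails at once if the bottle is displaced by more than 15 mm (distance of reagent from where it was at the start of the episode above 0.015 m).
It fails at once if the slide box is displaced by more than 15 mm (distance of slide_box from where it was at the start of the episode above 0.015 m).
It also fails if it takes over 50 s, if anything falls off the work surface, if the arm or the gripper's body presses on something with over 40 N, if the wrist force passes 120 N, or if a joint passes its speed limit or range.

## Working session

There is one attempt and no reset: what is moved stays moved. The work goes in short steps, Python scripts to look and compute and a shell command to move; the robot and the scene stay as the last step left them, time stands still between calls to the robot, and variables do not carry over. Pictures are saved under pics/ and viewed, at most 10 in all, crops included, and the job is handed in when it is done.

```bash
mkdir -p pics
cat > h.py <<'E'
import numpy as np, cv2
from scipy.spatial.transform import Rotation as R
from plant import ctrl
def grab(n):
    i=ctrl.camera_info(n); p,d=ctrl.read_camera(n); return i,p,d
def rays(i,uv):
    K=np.array(i['K'],float); uv=np.atleast_2d(np.asarray(uv,float))
    s=(uv-K[:2,2])/[K[0,0],K[1,1]]; x=s.copy()
    for _ in range(20): x=s/(1+i['k1']*(x**2).sum(1,keepdims=True))
    return np.c_[x,np.ones(len(x))]
def Rm(i): 
    o=np.array(i['orientation'],float); return R.from_quat(o).as_matrix() if o.size==4 else o.reshape(3,3)
def onz(i,uv,z):
    v=rays(i,uv)@Rm(i).T; o=np.array(i['origin']); return o+v*((z-o[2])/v[:,2])[:,None]
def cloud(i,d):
    h,w=d.shape; uv=np.stack(np.meshgrid(np.arange(w),np.arange(h)),-1).reshape(-1,2)
    return ((rays(i,uv)*d.reshape(-1,1))@Rm(i).T+np.array(i['origin'])).reshape(h,w,3)
def load(n):
    z=np.load(n,allow_pickle=True); return z['i'].item(),z['p'],z['d']
def save(n,i,p,d): np.savez(n,i=np.array(i,dtype=object),p=p,d=d)
def proj(i,X):
    c=(np.atleast_2d(X)-np.array(i['origin']))@Rm(i); s=c[:,:2]/c[:,2:]; K=np.array(i['K'])
    s=s*(1+i['k1']*(s**2).sum(1,keepdims=True)); return s*[K[0,0],K[1,1]]+K[:2,2]
def togo(pos,Rt):
    "shift (cm) and rotvec in current tool axes"
    s=ctrl.get_state(); R0=R.from_quat(s['tcp_rot']); 
    return (R0.inv().apply(np.array(pos)-s['eef_pos'])*100).round(2),(R0.inv()*Rt).as_rotvec().round(3)
E
python3 - <<'E'
from h import *
s=ctrl.get_state();print(s, ctrl.pinch_z)
for n in ['top','scene']:
    i,p,d=grab(n);save(n+'.npz',i,p,d);cv2.imwrite(f'pics/{n}0.png',p);print(n,i)
E
```

```text
{'time': 0.0, 'qpos': array([-1.44402247e+00,  2.87163631e-01,  1.57816157e+00,  5.30921876e-06,
        1.27854783e+00, -1.50006875e-01]), 'dq': array([ 0.00047385, -0.00184757,  0.00012746,  0.00079948, -0.00035492,
       -0.00048534]), 'joint_efforts': array([ 1.18201110e-04, -4.05977154e+01, -2.92625499e+01, -2.38848770e-04,
        5.78609193e-03, -9.22431497e-06]), 'eef_pos': array([ 0.18439447, -0.64866314,  0.22995686]), 'tcp_rot': array([ 9.90438789e-01,  1.37948197e-01,  1.57857419e-05, -1.14008398e-03]), 'contact_force': array([ 0.3419942 , -0.43754957,  0.10482201]), 'wrist_torque': array([-0.00531151,  0.0272301 ,  0.04400054]), 'finger_force': 0.0, 'opening': 0.99859184062988} 0.0187
top {'K': array([[461.93336764,   0.        , 276.67638616],
       [  0.        , 461.93336764, 212.11492588],
       [  0.        ,   0.        ,   1.        ]]), 'k1': -0.048571546308593644, 'origin': array([ 0.35781653, -0.0257661 ,  1.38866514]), 'orientation': array([ 0.71333791, -0.69665797,  0.05471807, -0.0531284 ])}
scene {'K': array([[410.43000466,   0.        , 281.22606385],
       [  0.        , 410.43000466, 208.131144  ],
       [  0.        ,   0.        ,   1.        ]]), 'k1': 0.008362285760463717, 'origin': array([ 1.00885557, -0.60107374,  0.73712406]), 'orientation': array([ 0.84859682,  0.30755278, -0.15243825, -0.40256343])}
```

View pics/top0.png

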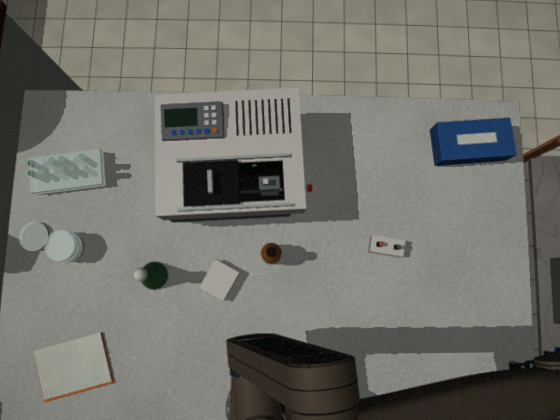

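View pics/scene0.png

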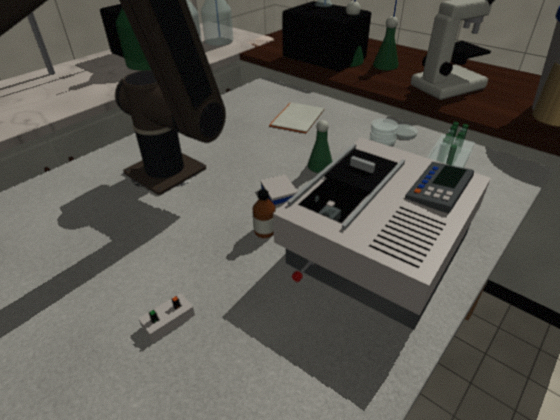

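The top view shows the photometer at pixels (155–305, 90–215) with the cover grip near (210,181), the cell block near (268,184) and the knob at (309,188). The stand is at (388,246), with orange at (380,244) and green at (398,247). The bottle is at (271,253), the slide box at (220,280) and the flask at (152,275). The scene view agrees.

```bash
cat > m.py <<'E'
from h import *
i,p,d=load('top.npz'); P=cloud(i,d); x,y,z=P[...,0],P[...,1],P[...,2]
def rect(m,zz):
    m=cv2.morphologyEx(m.astype(np.uint8),cv2.MORPH_CLOSE,np.ones((3,3)))
    n,l,st,c=cv2.connectedComponentsWithStats(m); k=1+np.argmax(st[1:,4]); 
    ct=max(cv2.findContours((l==k).astype(np.uint8),0,2)[0],key=cv2.contourArea)[:,0]
    w=onz(i,ct,zz)[:,:2]; return cv2.minAreaRect((w*1000).astype(np.float32)),st[k]
reg=np.zeros(z.shape,bool); reg[60:235,130:330]=1
zz=z[reg&(z>.16)&(z<.2)]; print('top z med',np.median(zz))
print('case',rect(reg&(z>.165)&(z<.215),.18))
reg[:]=0; reg[225:265,360:415]=1
print('stand',rect(reg&(z>.018),.03), 'table z',np.median(z[reg&(z<.015)]), 'stand z',np.percentile(z[reg&(z>.018)],[20,50,80]))
h=cv2.cvtColor(p,cv2.COLOR_BGR2HSV).astype(int); sat=h[...,1]>90
def blob(a,b,c,e,lo,hi,zz,name):
    m=np.zeros(z.shape,bool); m[b:e,a:c]=1
    hh=h[...,0]; mm=m&(h[...,1]>110)&(h[...,2]>40)&((hh>=lo)&(hh<=hi) if lo<hi else ((hh>=lo)|(hh<=hi)))
    v,u=np.nonzero(mm); print(name,len(u),u.mean(),v.mean(),onz(i,[[u.mean(),v.mean()]],zz))
blob(390,236,410,258,40,90,.053,'green'); blob(370,236,390,256,3,25,.053,'amber')
blob(300,178,320,200,170,10,.055,'knob')
for n,a,b,zz in [('bottle',271,253,.13),('flask',152,275,0.1),('grip',210,181,.212),('block',268,184,.154)]: print(n,onz(i,[[a,b]],zz),P[b,a])
E
python3 m.py
```

```text
top z med 0.18025029292564732
case (((709.8045043945312, 108.44928741455078), (344.04901123046875, 398.2012023925781), 4.197794437408447), array([  155,    88,   151,   129, 16381], dtype=int32))
stand (((473.29327392578125, -354.3943176269531), (102.47834014892578, 51.33140563964844), 81.80070495605469), array([369, 235,  37,  22, 574], dtype=int32)) table z -0.0010319177555870862 stand z [0.02637687 0.0290353  0.03252035]
green 12 397.5 246.5 [[ 0.4706982  -0.37972162  0.053     ]]
amber 17 380.11764705882354 243.41176470588235 [[ 0.47857051 -0.32899195  0.053     ]]
knob 28 309.2142857142857 187.57142857142858 [[ 0.6385038  -0.12052262  0.055     ]]
bottle [[ 0.43861468 -0.01351776  0.13      ]] [ 0.43881378 -0.01348758  0.12689848]
flask [[0.37139057 0.31527129 0.1       ]] [0.37147102 0.31729269 0.09236181]
grip [[0.61673131 0.14932767 0.212     ]] [0.61708505 0.14956689 0.2103924 ]
block [[ 0.6248789  -0.00082435  0.154     ]] [ 0.62567375 -0.00075011  0.15032532]
```

Run:
```python
from h import *
ii=ctrl.camera_info('wrist'); s=ctrl.get_state(); R0=R.from_quat(s['tcp_rot'])
print(R0.inv().apply(ii['origin']-s['eef_pos']), (R0.inv()*R.from_matrix(Rm(ii))).as_matrix().round(3))
def down(a): # tool y at world angle a deg, z down
    a=np.deg2rad(a); y=np.array([np.cos(a),np.sin(a),0]); zz=np.array([0,0,-1.]); return R.from_matrix(np.c_[np.cross(y,zz),y,zz])
print(togo([.4707,-.3797,.20],down(-8.3)))
```

```text
[ 0.07941149 -0.00044935 -0.14247862] [[ 0.    -0.95  -0.311]
 [ 1.     0.     0.   ]
 [-0.    -0.311  0.95 ]]
(array([ 34.89, -18.05,   3.05]), array([-2.000e-03, -1.000e-03, -1.149e+00]))
```

```bash
python3 -m crank '[[34.9,-18,3,0,0,-1.149],[34.9,-18,3,0,0,-1.149],[34.9,-18,3,0,0,-1.149],[34.9,-18,3,0,0,-1.149],[34.9,-18,3,0,0,-1.149],[34.9,-18,3,0,0,-1.149],[34.9,-18,3,0,0,-1.149],[34.9,-18,3,0,0,-1.149],[34.9,-18,3,0,0,-1.149],[34.9,-18,3,0,0,-1.149]]' 0.5 30
python3 -m crank '[[0,0,0,0,0,0],[0,0,0,0,0,0],[0,0,0,0,0,0]]'
python3 - <<'E'
from h import *
i,p,d=grab('wrist');save('w1.npz',i,p,d);cv2.imwrite('pics/w1.png',p);s=ctrl.get_state();print(s['eef_pos'],s['qpos'],s['contact_force'])
E
```

```text
time: 1.1
eef_pos: [0.4713, -0.3798, 0.2007]
tcp_rot: [0.756, 0.655, -0.0, -0.001]
contact_force: [0.0, -0.0, -0.0]
opening: 0.502
finger_force: 0.0
time: 1.4
eef_pos: [0.4701, -0.3819, 0.2014]
tcp_rot: [0.757, 0.653, -0.0, 0.0]
contact_force: [0.2, -0.2, -0.1]
opening: 0.496
finger_force: 0.0
[ 0.47022331 -0.38178776  0.20141456] [-8.49305172e-01  1.61323749e-01  1.78061769e+00 -8.12831749e-05
  1.19951561e+00 -7.02155460e-01] [ 0.10913427  0.14978439 -0.66109829]
```

View pics/w1.png

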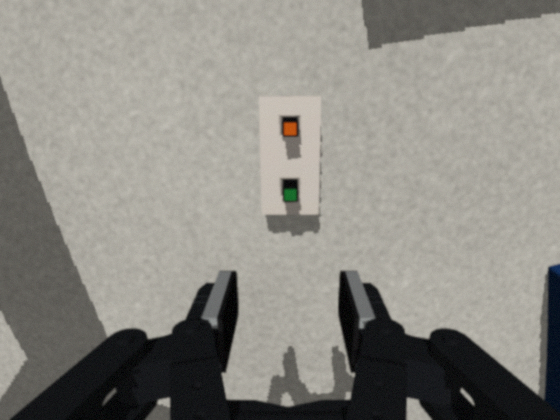

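The wrist view shows the stand at pixels (260–320, 97–215), with the orange square at (290,128) and the green one at (290,190). The fingers are clear of both.

Run:
```python
from h import *
i,p,d=load('w1.npz'); h=cv2.cvtColor(p,cv2.COLOR_BGR2HSV).astype(int)
def blob(a,b,c,e,lo,hi):
    m=np.zeros(d.shape,bool); m[b:e,a:c]=1
    hh=h[...,0]; m&=(h[...,1]>130)&(hh>=lo)&(hh<=hi)&(h[...,2]>60); v,u=np.nonzero(m); return len(u),np.array([u.mean(),v.mean()]),np.array([u.min(),u.max(),v.min(),v.max()])
G=blob(275,170,310,210,40,90);A=blob(275,110,310,145,3,20);print(G,A)
g=onz(i,G[1],.053)[0];a=onz(i,A[1],.053)[0];v=a-g;print(g,a,np.linalg.norm(v),np.degrees(np.arctan2(v[1],v[0]))-90)
P=cloud(i,d);m=np.zeros(d.shape,np.uint8);m[80:230,240:340]=(P[80:230,240:340,2]>.02);ct=max(cv2.findContours(m,0,2)[0],key=cv2.contourArea)[:,0]
print(cv2.minAreaRect((onz(i,ct,.03)[:,:2]*1000).astype(np.float32)), np.median(P[80:230,240:340,2][m[80:230,240:340]>0]), P[190,290],P[180,290])
def down(a):
    a=np.deg2rad(a); y=np.array([np.cos(a),np.sin(a),0]); zz=np.array([0,0,-1.]); return R.from_matrix(np.c_[np.cross(y,zz),y,zz])
ang=np.degrees(np.arctan2(v[1],v[0]))-90
print(ctrl.get_state()['eef_pos'],togo(np.r_[g[:2],.1],down(ang)),ctrl.get_state()['tcp_rot'])
```

```text
(152, array([290. , 194.5]), array([284, 296, 189, 200])) (203, array([289.82758621, 128.49753695]), array([283, 297, 122, 135]))
[ 0.47135267 -0.3808596   0.053     ] [ 0.47876736 -0.32941688  0.053     ] 0.051974334526021626 -8.20182861312692
((474.6684875488281, -355.15667724609375), (99.68466186523438, 50.31584167480469), 81.57471466064453) 0.030005266038966694 [ 0.47193301 -0.37685847  0.05428918] [ 0.47230028 -0.37530054  0.02596606]
[ 0.47022331 -0.38178776  0.20141456] (array([ 0.11,  0.1 , 10.14]), array([ 0.   ,  0.   , -0.004])) [ 7.57162490e-01  6.53226574e-01 -3.72161779e-05  6.81621511e-05]
```

```bash
python3 -m crank '[[0.1,0.1,4,0,0,0],[0.1,0.1,8,0,0,0],[0.1,0.1,11,0,0,0],[0.1,0.1,14,0,0,0],[0.1,0.1,15.5,0,0,0],[0.1,0.1,16.6,0,0,0],[0.1,0.1,16.6,0,0,0],[0.1,0.1,16.6,0,0,0]]'
python3 -m crank '[[0,0,0,0,0,0],[0,0,0,0,0,0],[0,0,0,0,0,0],[0,0,0,0,0,0],[0,0,0,0,0,0],[0,0,0,0,0,0]]' 0 30
```

```text
time: 2.25
eef_pos: [0.4728, -0.3808, 0.0366]
tcp_rot: [0.757, 0.654, 0.0, 0.001]
contact_force: [1.8, -0.4, 0.8]
opening: 0.499
finger_force: 0.0
time: 2.85
eef_pos: [0.4729, -0.3807, 0.0368]
tcp_rot: [0.756, 0.654, 0.0, 0.001]
contact_force: [-1.2, 0.3, 5.8]
opening: 0.132
finger_force: 33.9
```

```bash
python3 -m crank '[[0,0,-2,0,0,0],[0,0,-5,0,0,0],[0,0,-10,0,0,0],[0,0,-15,0,0,0],[0,0,-20,0,0,0],[4,1.4,-23,0,0,0],[8,2.8,-26.3,0,0,0],[12,4.2,-26.3,0,0,-0.06],[16,5.6,-26.3,0,0,-0.12],[20,7,-26.3,0,0,-0.217]]'
python3 -m crank '[[4,1.4,0,0,0,0],[8,2.8,0,0,0,0],[11,3.8,0,0,0,0],[12,4.1,0,0,0,0],[12,4.1,0,0,0,0],[12,4.1,0,0,0,0],[12,4.1,0,0,0,0],[12,4.1,0,0,0,0]]'
python3 - <<'E'
from h import *
i,p,d=grab('wrist');save('w2.npz',i,p,d);cv2.imwrite('pics/w2.png',p);s=ctrl.get_state();print(s['eef_pos'],s['tcp_rot'],s['qpos'],s['opening'])
E
```

```text
time: 3.85
eef_pos: [0.5707, -0.1904, 0.2983]
tcp_rot: [0.68, 0.733, 0.0, 0.0]
contact_force: [0.6, -0.2, 0.1]
opening: 0.136
finger_force: 33.1
time: 4.65
eef_pos: [0.6024, -0.0709, 0.2983]
tcp_rot: [0.682, 0.731, -0.0, 0.0]
contact_force: [-0.2, 0.1, 0.8]
opening: 0.133
finger_force: 33.1
[ 0.60240196 -0.07070402  0.29828046] [ 6.81841416e-01  7.31500016e-01 -9.69264083e-05  1.47584076e-05] [-2.83889140e-01  9.28758216e-02  1.67770994e+00 -1.90202777e-04
  1.37106770e+00 -3.54093704e-01] 0.13467569868481585
```

View pics/w2.png

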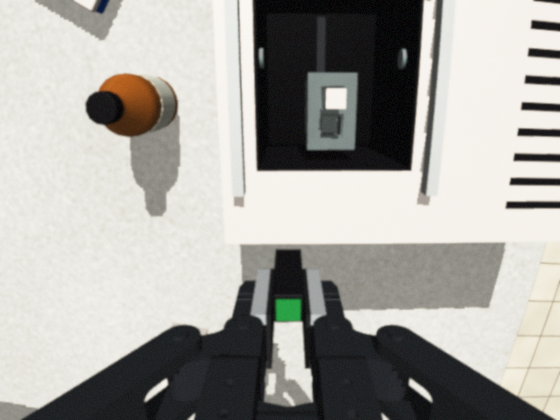

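The wrist view shows the filter held square (green top at (288,310)). The cell block is at (307–357, 72–150), with the empty cell near (331,124) and the blank at (335,98). The well and bottle are clear of the arm.

Run:
```python
from h import *
i,p,d=load('w2.npz'); P=cloud(i,d); Z=P[...,2]; g=cv2.cvtColor(p,cv2.COLOR_BGR2GRAY)
mid=lambda a:(a[:2]*1000).round(1)
# case top incl. : straight edges via sobel subpixel
def edge_v(c0,c1,rows,z,sgn):  # column of strongest horizontal gradient
    out=[]
    for r in rows:
        gr=np.gradient(cv2.GaussianBlur(g,(3,3),0)[r].astype(float))[c0:c1]*sgn; k=gr.argmax(); w=gr[max(0,k-2):k+3].clip(0); out.append([c0+max(0,k-2)+(w*np.arange(len(w))).sum()/w.sum(),r])
    X=onz(i,out,z)[:,:2]; f=cv2.fitLine((X*1000).astype(np.float32),cv2.DIST_HUBER,0,.01,.01).ravel(); a=np.degrees(np.arctan2(f[1],f[0])); return round(a%180,2),f[2:].round(1),np.abs((X*1000-f[2:])@[-f[1],f[0]]).mean().round(2)
def edge_h(r0,r1,cols,z,sgn):
    global g; G=g; g=np.ascontiguousarray(g.T)
    out=[]
    for c in cols:
        gr=np.gradient(cv2.GaussianBlur(g,(3,3),0)[c].astype(float))[r0:r1]*sgn; k=gr.argmax(); w=gr[max(0,k-2):k+3].clip(0); out.append([c,r0+max(0,k-2)+(w*np.arange(len(w))).sum()/w.sum()])
    g=G; X=onz(i,out,z)[:,:2]; f=cv2.fitLine((X*1000).astype(np.float32),cv2.DIST_HUBER,0,.01,.01).ravel(); a=np.degrees(np.arctan2(f[1],f[0])); return round(a%180,2),f[2:].round(1),np.abs((X*1000-f[2:])@[-f[1],f[0]]).mean().round(2)
print('side edge',edge_h(230,255,range(245,490,4),.18,-1))
print('well right',edge_h(160,182,range(265,405,4),.18,1))
print('block top px z',np.median(Z[78:88,312:318]),np.median(Z[140:147,312:350]))
print('block L',edge_v(300,314,range(80,146,3),.154,1)); print('block R',edge_v(350,362,range(80,146,3),.154,-1))
print('block bot',edge_h(143,157,range(312,352,3),.154,-1)); print('block top',edge_h(66,78,list(range(332,352,3)),.154,1))
cv2.imwrite('pics/w2c.png',cv2.resize(p[60:165,240:430],None,fx=4,fy=4,interpolation=cv2.INTER_CUBIC))
h=cv2.cvtColor(p,cv2.COLOR_BGR2HSV).astype(int); m=(h[...,0]>40)&(h[...,0]<90)&(h[...,1]>130); m[:285]=0;m[335:]=0
v,u=np.nonzero(m); print(u.mean(),v.mean(),onz(i,[[u.mean(),v.mean()]],.3145),u.min(),u.max(),v.min(),v.max(),np.median(Z[m]))
```

```text
side edge (np.float32(4.34), array([676.5, -94.1], dtype=float32), np.float64(0.47))
well right (np.float32(4.23), array([628.2, -41.6], dtype=float32), np.float64(0.02))
block top px z 0.1537027280044512 0.1539634930243309
block L (np.float32(94.26), array([611.1,  -3.4], dtype=float32), np.float64(0.08))
block R (np.float32(94.24), array([647.4,   0.9], dtype=float32), np.float64(0.06))
block bot (np.float32(5.25), array([633.8, -30.6], dtype=float32), np.float64(0.09))
block top (np.float32(4.51), array([633.5,  26. ], dtype=float32), np.float64(0.01))
287.8960396039604 308.9075907590759 [[ 0.6018738  -0.07072096  0.3145    ]] 275 301 298 320 0.3147440401291869
```

View pics/w2c.png

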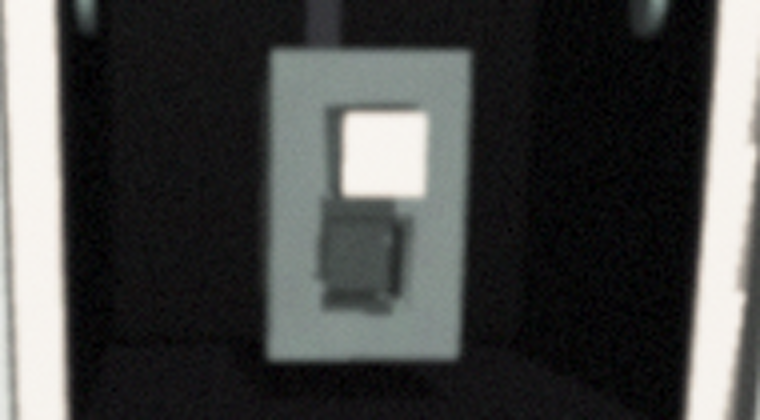

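```bash
python3 -m crank '[[3,1.8,0,0,0,0],[5.6,3.29,0,0,0,-0.004],[5.6,3.29,3,0,0,-0.004],[5.6,3.29,6,0,0,-0.004],[5.6,3.29,8.5,0,0,-0.004],[5.6,3.29,8.8,0,0,-0.004],[5.6,3.29,8.8,0,0,-0.004],[5.6,3.29,8.8,0,0,-0.004],[5.6,3.29,8.8,0,0,-0.004]]'
python3 - <<'E'
from h import *
i,p,d=grab('wrist');save('w3.npz',i,p,d);cv2.imwrite('pics/w3c.png',cv2.resize(p[100:350,180:400],None,fx=2.4,fy=2.4,interpolation=cv2.INTER_CUBIC));s=ctrl.get_state();print(s['eef_pos'],s['tcp_rot'],s['contact_force'])
for z in (.177,.154):print(z,proj(i,[[.6313,-.0125,z],[.6300,-.0126,z]]).round(1))
E
```

```text
time: 5.6
eef_pos: [0.6325, -0.0117, 0.2128]
tcp_rot: [0.68, 0.733, 0.001, 0.002]
contact_force: [0.0, -0.6, -0.4]
opening: 0.132
finger_force: 33.1
[ 0.63231622 -0.01160327  0.21252322] [0.67980982 0.73338639 0.00093651 0.00146179] [0.76838916 0.19669891 0.33013133]
0.177 [[286.2 255.3]
 [283.6 255.3]]
0.154 [[286.2 238.7]
 [283.9 238.7]]
```

View pics/w3c.png

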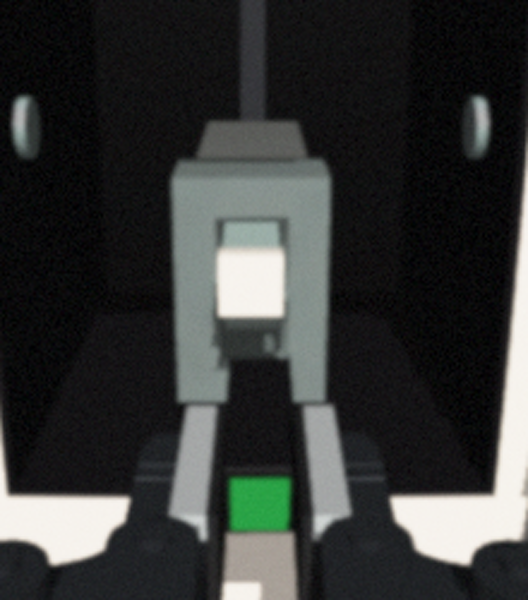

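The crop shows the filter hanging just nearer the camera than the empty cell. The block spans columns 178–326, centre 252, and the filter is centred near column 261, so I'll compute the lateral offset.

Run:
```python
from h import *
i,p,d=load('w3.npz'); g=cv2.GaussianBlur(cv2.cvtColor(p,cv2.COLOR_BGR2GRAY),(3,3),0).astype(float)
s=ctrl.get_state(); R0=R.from_quat(s['tcp_rot'])
T=lambda X:R0.inv().apply(X-s['eef_pos'])*1000
def ed(r,a,b,sg):
    q=np.gradient(g[r])[a:b]*sg;k=q.argmax();k0=max(0,k-2);w=q[k0:k+3].clip(0);return [a+k0+(w*np.arange(len(w))).sum()/w.sum(),r]
rows=range(185,262,4)
L=T(onz(i,[ed(r,246,262,1) for r in rows],.154));Rr=T(onz(i,[ed(r,308,324,-1) for r in rows],.154))
print('block L/R tool y',np.polyfit(L[:,0],L[:,1],1).round(3),np.polyfit(Rr[:,0],Rr[:,1],1).round(3))
print(np.c_[L[:,0],L[:,1],Rr[:,1]].round(1)[::5])
h=cv2.cvtColor(p,cv2.COLOR_BGR2HSV); m=(h[...,0]>40)&(h[...,0]<90)&(h[...,1]>130); m[:290]=0;m[330:]=0;m[:,:260]=0;m[:,320:]=0
v,u=np.nonzero(m);print('green',T(onz(i,[[u.mean(),v.mean()]],s['eef_pos'][2]+.0162)))
b=(g>200);b[:195]=0;b[240:]=0;b[:,:262]=0;b[:,:][:,305:]=0;v,u=np.nonzero(b);print('blank',len(u),T(onz(i,[[u.mean(),v.mean()]],.177)))
# block far(+y) and near edge along column
for c in (262,266,304,308):
    q=np.gradient(g[:,c]); k=150+q[150:185].argmax(); k2=250+(-q[250:280]).argmax(); print(c,k,k2,T(onz(i,[[c,k],[c,k2]],.154))[:,0].round(1))
```

```text
block L/R tool y [ 1.000e-03 -2.061e+01] [4.0000e-03 1.5718e+01]
[[ 31.  -20.5  15.8]
 [ 19.5 -20.7  15.8]
 [  7.6 -20.6  15.8]
 [ -4.7 -20.6  15.6]]
green [[ -0.1520615   -0.26624556 -16.20086012]]
blank 742 [[19.8841469  -2.25342866 35.49854228]]
262 167 266 [ 41.  -18.1]
266 150 266 [ 50.2 -18.1]
304 150 267 [ 50.1 -18.8]
308 166 266 [ 41.5 -18.1]
```

```bash
python3 -m crank '[[0,-0.16,0,0,0,0],[0,-0.16,1,0,0,0],[0,-0.16,2,0,0,0],[0,-0.16,2.6,0,0,0],[0,-0.16,2.6,0,0,0],[0,-0.16,2.6,0,0,0]]'
python3 -m crank '[[0,0,0.3,0,0,0],[0,0,0.6,0,0,0],[0,0,0.8,0,0,0],[0,0,0.8,0,0,0]]'
```

```text
time: 6.25
eef_pos: [0.6295, -0.0113, 0.1836]
tcp_rot: [0.68, 0.733, -0.0, -0.0]
contact_force: [-0.3, 0.6, -0.4]
opening: 0.135
finger_force: 33.1
time: 6.65
eef_pos: [0.6297, -0.0114, 0.1758]
tcp_rot: [0.68, 0.733, -0.0, -0.0]
contact_force: [0.1, -0.6, -1.1]
opening: 0.132
finger_force: 33.1
```

```bash
python3 -m crank '[[0,0,0.4,0,0,0],[0,0,0.8,0,0,0],[0,0,1.2,0,0,0],[0,0,1.4,0,0,0],[0,0,1.5,0,0,0],[0,0,1.5,0,0,0]]'
```

```text
time: 7.25
eef_pos: [0.6297, -0.0114, 0.1611]
tcp_rot: [0.68, 0.733, -0.0, -0.0]
contact_force: [0.2, -0.3, -1.1]
opening: 0.138
finger_force: 33.1
```

```bash
python3 -m crank '[[0,0,0.05,0,0,0],[0,0,0.1,0,0,0],[0,0,0.1,0,0,0]]'
python3 -m crank '[[0,0,0,0,0,0],[0,0,0,0,0,0],[0,0,0,0,0,0],[0,0,-0.2,0,0,0],[0,0,-1,0,0,0],[0,0,-3,0,0,0],[0,0,-6,0,0,0],[-4,0,-9,0,0,0],[-6,0,-9,0,0,0],[-6,0,-9,0,0,0]]' 0.33
python3 - <<'E'
from h import *
i,p,d=grab('wrist');save('w4.npz',i,p,d);cv2.imwrite('pics/w4c.png',cv2.resize(p[0:300,140:500],None,fx=2,fy=2,interpolation=cv2.INTER_CUBIC));s=ctrl.get_state();print(s['eef_pos'],s['tcp_rot'],s['contact_force'])
P=cloud(i,d);h=cv2.cvtColor(p,cv2.COLOR_BGR2HSV); m=(h[...,0]>40)&(h[...,0]<90)&(h[...,1]>130);m[240:]=0;v,u=np.nonzero(m);print(len(u),u.mean(),v.mean(),onz(i,[[u.mean(),v.mean()]],.177),np.median(P[m],0))
E
```

```text
time: 7.55
eef_pos: [0.6298, -0.0114, 0.1609]
tcp_rot: [0.68, 0.733, 0.0, 0.0]
contact_force: [-0.6, 0.3, 2.7]
opening: 0.138
finger_force: 33.4
time: 8.55
eef_pos: [0.6353, -0.0738, 0.2529]
tcp_rot: [0.681, 0.732, 0.001, 0.002]
contact_force: [0.1, -0.4, -0.4]
opening: 0.333
finger_force: 0.0
[ 0.63452355 -0.07225932  0.25137488] [6.80491091e-01 7.32756065e-01 4.29817275e-04 4.89683647e-04] [-1.39737905  0.58492787 -0.20073568]
758 288.75725593667545 98.4868073878628 [[0.62990589 0.00251145 0.177     ]] [ 0.62976593 -0.0087879   0.16959342]
```

View pics/w4c.png

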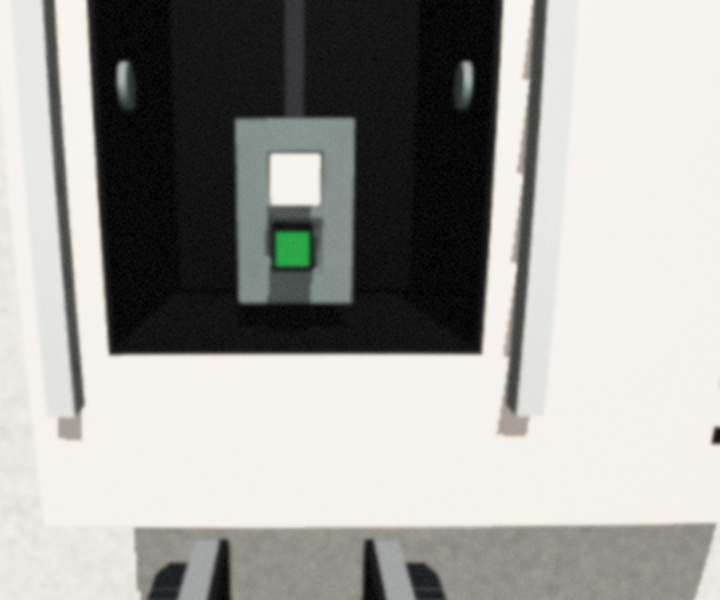

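The filter is upright in the right-hand cell (green top at (292,248) in the crop) and clear of the fingers. Next, the cover.

```bash
python3 -m crank '[[5,0,-1,0,0,0],[10,0,-1,0,0,0],[15,0,-1,0,0,0],[20,0,-1,0,0,0],[24,0,-1,0,0,0],[25.2,0,0,0,0,0],[25.2,0,2,0,0,0],[25.2,0,4,0,0,0],[25.2,0,5.2,0,0,0],[25.2,0,5.2,0,0,0]]' 0
python3 -m crank '[[0,0,0,0,0,0],[-1,0,0,0,0,0],[-2,0,0,0,0,0],[-3,0,0,0,0,0]]'
```

```text
time: 9.6
eef_pos: [0.6134, 0.1796, 0.1949]
tcp_rot: [0.68, 0.733, -0.002, -0.002]
contact_force: [0.2, -0.3, -0.0]
opening: -0.001
finger_force: 0.0
time: 10.0
eef_pos: [0.6182, 0.1495, 0.1998]
tcp_rot: [0.68, 0.733, 0.001, 0.0]
contact_force: [-0.4, 1.7, 1.2]
opening: 0.001
finger_force: 1.1
```

```bash
python3 -m crank '[[-1.2,0,0,0,0,0],[-2.4,0,0,0,0,0],[-3.6,0,0,0,0,0],[-4.8,0,0,0,0,0],[-6,0,0,0,0,0],[-7.2,0,0,0,0,0],[-8.4,0,0,0,0,0],[-9.4,0,0,0,0,0],[-10,0,0,0,0,0],[-10,0,0,0,0,0]]'
python3 -m crank '[[-0.2,0,0,0,0,0],[-0.4,0,0,0,0,0],[-0.6,0,0,0,0,0],[-0.6,0,0,0,0,0]]'
python3 -m crank '[[-0.2,0,0,0,0,0],[-0.4,0,0,0,0,0],[-0.4,0,0,0,0,0]]'
```

```text
time: 11.0
eef_pos: [0.6249, 0.0491, 0.198]
tcp_rot: [0.68, 0.733, -0.001, 0.0]
contact_force: [-0.3, 0.2, -0.2]
opening: -0.001
finger_force: 0.0
time: 11.4
eef_pos: [0.6252, 0.0445, 0.1979]
tcp_rot: [0.68, 0.734, -0.0, -0.0]
contact_force: [0.2, 0.2, -1.1]
opening: -0.001
finger_force: 0.5
time: 11.7
eef_pos: [0.6257, 0.0402, 0.1982]
tcp_rot: [0.68, 0.733, -0.0, -0.0]
contact_force: [-0.3, 1.4, -0.5]
opening: 0.005
finger_force: 0.5
```

```bash
python3 -m crank '[[-0.2,0,0,0,0,0],[-0.4,0,0,0,0,0],[-0.4,0,0,0,0,0]]'
python3 -m crank '[[-0.2,0,0,0,0,0],[-0.4,0,0,0,0,0],[-0.4,0,0,0,0,0]]'
python3 -m crank '[[-0.2,0,0,0,0,0],[-0.2,0,0,0,0,0]]'
```

```text
time: 12.0
eef_pos: [0.6258, 0.0395, 0.1983]
tcp_rot: [0.68, 0.733, 0.002, -0.003]
contact_force: [-1.0, 10.3, -0.1]
opening: -0.0
finger_force: 4.6
time: 12.3
eef_pos: [0.6258, 0.0394, 0.1984]
tcp_rot: [0.68, 0.733, 0.005, -0.005]
contact_force: [-1.3, 19.5, 0.4]
opening: 0.001
finger_force: 9.3
time: 12.5
eef_pos: [0.6258, 0.0393, 0.1984]
tcp_rot: [0.68, 0.733, 0.006, -0.007]
contact_force: [-1.4, 22.8, 0.4]
opening: 0.002
finger_force: 11.6
```

```bash
python3 -m crank '[[0.8,0,0,0,0,0],[1.6,0,0,0,0,0],[1.6,0,-3,0,0,0],[1.6,0,-7,0,0,0],[-2,0,-10,0,0,0],[-7,0,-10,0,0,0],[-12,0,-10,0,0,0],[-17,0,-10,0,0.15,0],[-22,0,-10,0,0.3,0],[-26,0,-10,0,0.45,0]]'
python3 -m crank '[[0,0,0,0,0.15,0],[0,0,0,0,0.3,0],[0,0,0,0,0.3,0],[0,0,0,0,0.3,0],[0,0,0,0,0.3,0]]'
python3 - <<'E'
from h import *
i,p,d=grab('top');save('t2.npz',i,p,d)
i2,q,d2=grab('scene');save('s2.npz',i2,q,d2)
i3,w,d3=grab('wrist');save('w5.npz',i3,w,d3)
cv2.imwrite('pics/s2.png',np.hstack([cv2.resize(q,(400,300)),cv2.resize(w,(400,300))]));s=ctrl.get_state();print(s['eef_pos'],R.from_quat(s['tcp_rot']).as_matrix().round(3),s['qpos'],s['contact_force'])
P=cloud(i,d)
for n,(I,im) in {'top':(i,p),'scene':(i2,q),'wrist':(i3,w)}.items():
    h=cv2.cvtColor(im,cv2.COLOR_BGR2HSV).astype(int); m=((h[...,0]>170)|(h[...,0]<8))&(h[...,1]>150)&(h[...,2]>50)
    k,l,st,c=cv2.connectedComponentsWithStats(m.astype(np.uint8)); 
    for j in range(1,k):
        if st[j,4]>12: print(n,st[j],c[j].round(1),onz(I,[c[j]],.055).round(4))
E
```

```text
time: 13.5
eef_pos: [0.6462, -0.2326, 0.3003]
tcp_rot: [0.663, 0.714, 0.154, -0.163]
contact_force: [0.2, 0.6, 0.6]
opening: 0.001
finger_force: 0.0
time: 14.0
eef_pos: [0.6467, -0.2279, 0.2999]
tcp_rot: [0.632, 0.684, 0.248, -0.267]
contact_force: [-0.7, 1.4, -0.4]
opening: -0.0
finger_force: 0.0
[ 0.64678743 -0.22739682  0.30031315] [[-0.059  0.997 -0.051]
 [ 0.732  0.078  0.677]
 [ 0.679  0.002 -0.734]] [-0.67247173  0.49199034  1.30321366  0.54653012  1.8621057  -0.73207201] [-0.2073924   0.43405458  0.60466538]
top [308 185   4   6  24] [309.5 187.5] [[ 0.6387 -0.1214  0.055 ]]
scene [292 271  10  11  72] [296.7 275.9] [[ 0.6385 -0.1212  0.055 ]]
wrist [279 238  18  16 249] [287.7 245.9] [[ 0.6381 -0.1201  0.055 ]]
```

View pics/s2.png

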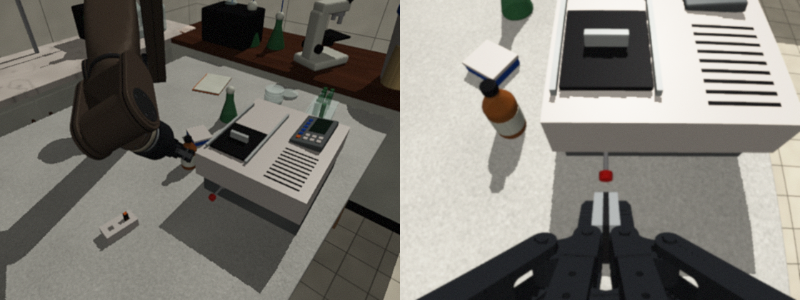

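The cover now lies over the well with its bar centred on it, and the wrist view shows the knob straight ahead of the closed fingers. The fingers can come down outside the knob.

```bash
python3 -m crank '[[-2,0,4,0,0,0],[-4.5,0,8,0,0,0],[-7,0,12,0,0,0],[-9.5,0,16,0,0,0],[-11.5,0,19.5,0,0,0],[-12.7,0,21.6,0,0,0],[-13.1,0,22.3,0,0,0],[-13.1,0,22.3,0,0,0],[-13.1,0,22.3,0,0,0]]'
python3 - <<'E'
from h import *
s=ctrl.get_state();e=s['eef_pos'];print(e,e[0]*.99726+e[1]*.07393,-e[0]*.07393+e[1]*.99726,R.from_quat(s['tcp_rot']).as_matrix().round(3),s['contact_force'])
E
```

```text
time: 15.05
eef_pos: [0.6434, -0.1734, 0.0482]
tcp_rot: [0.632, 0.683, 0.249, -0.267]
contact_force: [1.7, -0.4, -0.4]
opening: 0.004
finger_force: 0.0
[ 0.64340028 -0.17342851  0.04817873] 0.6288157983325479 -0.22051989548281778 [[-0.058  0.997 -0.05 ]
 [ 0.731  0.076  0.678]
 [ 0.68   0.003 -0.733]] [ 1.71389187 -0.36885029 -0.37576347]
```

```bash
python3 -m crank '[[0.73,0,0.68,0,0,0],[1.46,0,1.36,0,0,0],[2.2,0,2.04,0,0,0],[2.56,0,2.38,0,0,0],[2.93,0,2.72,0,0,0],[2.93,0,2.72,0,0,0]]'
python3 -m crank '[[0.37,0,0.34,0,0,0],[0.73,0,0.68,0,0,0],[1.1,0,1.02,0,0,0],[1.1,0,1.02,0,0,0]]'
```

```text
time: 15.65
eef_pos: [0.639, -0.1323, 0.0462]
tcp_rot: [0.632, 0.683, 0.249, -0.269]
contact_force: [-0.4, 0.2, -0.1]
opening: -0.004
finger_force: 0.0
time: 16.05
eef_pos: [0.6381, -0.1187, 0.0462]
tcp_rot: [0.633, 0.682, 0.249, -0.268]
contact_force: [-0.0, 0.1, -0.5]
opening: -0.001
finger_force: 0.5
```

```bash
python3 -m crank '[[0.15,0,0.13,0,0,0],[0.3,0,0.27,0,0,0]]'
python3 - <<'E'
from h import *
i2,q,d2=grab('scene');i3,w,d3=grab('wrist');print(ctrl.get_state()['contact_force'])
c=proj(i2,[[.6385,-.121,.055]])[0].astype(int)
a=q[c[1]-45:c[1]+45,c[0]-60:c[0]+60]; b=w[150:420,140:500]
cv2.imwrite('pics/k1.png',np.hstack([cv2.resize(a,(400,300),interpolation=cv2.INTER_CUBIC),cv2.resize(b,(400,300))]))
E
```

```text
time: 16.25
eef_pos: [0.6379, -0.1153, 0.0462]
tcp_rot: [0.633, 0.683, 0.248, -0.267]
contact_force: [-0.3, -5.1, 1.6]
opening: 0.002
finger_force: 2.5
[ 0.51874054 -2.55224961  1.59973927]
```

View pics/k1.png

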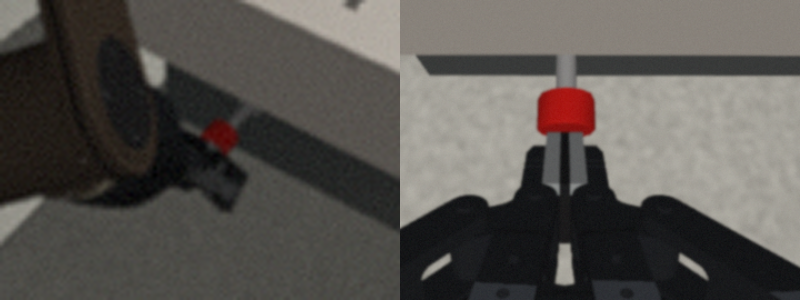

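The left panel shows the finger tips up against the red knob's outer face, and in the right panel the knob sits centred ahead of the tips. I'll push on in small steps and track the knob with the scene camera.

```bash
cat > k.py <<'E'
from h import *
for n in ('scene','wrist'):
    i,p,d=grab(n); h=cv2.cvtColor(p,cv2.COLOR_BGR2HSV).astype(int); m=((h[...,0]>170)|(h[...,0]<8))&(h[...,1]>150)&(h[...,2]>50)
    if n=='scene': m[:240]=0
    k,l,st,c=cv2.connectedComponentsWithStats(m.astype(np.uint8)); j=1+np.argmax(st[1:,4]); X=onz(i,[c[j]],.055)[0]
    print(n,st[j],X.round(4),'v',round(-X[0]*.07393+X[1]*.99726,4))
s=ctrl.get_state();e=s['eef_pos'];print('tcp u,v,z',(e[0]*.99726+e[1]*.07393).round(4),(-e[0]*.07393+e[1]*.99726).round(4),e[2].round(4),s['contact_force'].round(1))
E
python3 k.py
python3 -m crank '[[0.15,0,0.13,0,0,0],[0.3,0,0.27,0,0,0],[0.45,0,0.41,0,0,0]]'
python3 k.py
```

```text
scene [297 266  11  10  65] [ 0.6366 -0.0998  0.055 ] v -0.1465
wrist [ 264  229   51   43 1903] [ 0.6367 -0.0998  0.055 ] v -0.1465
tcp u,v,z 0.6276 -0.1607 0.0462 [-0.1 -3.2  1.5]
time: 16.75
eef_pos: [0.6372, -0.1072, 0.0462]
tcp_rot: [0.632, 0.682, 0.249, -0.269]
contact_force: [-0.0, -0.9, 1.1]
opening: -0.002
finger_force: 0.6
scene [299 264  10  10  65] [ 0.6364 -0.0926  0.055 ] v -0.1394
wrist [ 265  228   51   43 1947] [ 0.6362 -0.0922  0.055 ] v -0.1389
tcp u,v,z 0.627 -0.1534 0.0459 [0.  0.3 0.1]
```

```bash
for k in 1; do python3 -m crank '[[0.15,0,0.13,0,0,0],[0.3,0,0.27,0,0,0],[0.45,0,0.41,0,0,0],[0.6,0,0.55,0,0,0]]'; python3 k.py; done
python3 -m crank '[[0.15,0,0.13,0,0,0],[0.3,0,0.27,0,0,0]]'; python3 k.py
```

```text
time: 17.25
eef_pos: [0.6365, -0.1033, 0.0458]
tcp_rot: [0.634, 0.684, 0.247, -0.266]
contact_force: [-1.9, -11.8, 0.3]
opening: 0.003
finger_force: 5.3
scene [300 263  10  10  65] [ 0.6363 -0.0888  0.055 ] v -0.1355
wrist [ 265  234   51   38 1749] [ 0.6359 -0.0891  0.055 ] v -0.1359
tcp u,v,z 0.6271 -0.1489 0.0458 [-0.6 -7.4  0.8]
time: 17.55
eef_pos: [0.6361, -0.0982, 0.0458]
tcp_rot: [0.633, 0.683, 0.247, -0.267]
contact_force: [-0.6, -6.8, 0.6]
opening: -0.001
finger_force: 3.4
scene [301 261  10  10  60] [ 0.6356 -0.0839  0.055 ] v -0.1306
wrist [265 250  51  22 971] [ 0.6358 -0.0872  0.055 ] v -0.134
tcp u,v,z 0.627 -0.1436 0.0458 [-1.3 -4.1 -0.1]
```

```bash
python3 -m crank '[[0.15,0,0.13,0,0,0],[0.3,0,0.27,0,0,0],[0.3,0,0.27,0,0,0]]'; python3 -m crank '[[0.15,0,0.13,0,0,0],[0.3,0,0.27,0,0,0],[0.3,0,0.27,0,0,0]]'; python3 k.py
```

```text
time: 17.95
eef_pos: [0.6355, -0.0909, 0.0461]
tcp_rot: [0.632, 0.682, 0.249, -0.269]
contact_force: [-1.0, -1.7, -1.0]
opening: -0.001
finger_force: 0.3
time: 18.25
eef_pos: [0.6355, -0.0872, 0.0464]
tcp_rot: [0.632, 0.683, 0.249, -0.269]
contact_force: [-0.4, -1.8, -1.0]
opening: 0.001
finger_force: 0.7
scene [304 260  10   8  49] [ 0.636  -0.0741  0.055 ] v -0.1209Traceback (most recent call last):
  File "k.py", line 5, in <module>
    k,l,st,c=cv2.connectedComponentsWithStats(m.astype(np.uint8)); j=1+np.argmax(st[1:,4]); X=onz(i,[c[j]],.055)[0]
                                                                       ~~~~~~~~~^^^^^^^^^^
    return _wrapfunc(a, 'argmax', axis=axis, out=out, **kwds)
    return bound(*args, **kwds)
ValueError: attempt to get argmax of an empty sequence
```

```bash
sed -i "s/('scene','wrist')/('scene',)/" k.py; python3 -m crank '[[0.15,0,0.13,0,0,0],[0.3,0,0.27,0,0,0],[0.3,0,0.27,0,0,0]]'; python3 k.py;  python3 -m crank '[[0.15,0,0.13,0,0,0],[0.15,0,0.13,0,0,0]]'; python3 k.py
```

```text
time: 18.65
eef_pos: [0.6356, -0.087, 0.0465]
tcp_rot: [0.633, 0.683, 0.247, -0.266]
contact_force: [-1.1, -10.6, 0.6]
opening: 0.003
finger_force: 5.2
scene [304 260  10   8  48] [ 0.6358 -0.0739  0.055 ] v -0.1207
tcp u,v,z 0.6275 -0.1337 0.0465 [-1.8 -9.6  0.1]
time: 18.9
eef_pos: [0.6357, -0.0868, 0.0465]
tcp_rot: [0.634, 0.684, 0.246, -0.264]
contact_force: [-2.6, -14.9, 0.1]
opening: -0.002
finger_force: 7.4
scene [304 260  10   8  48] [ 0.6357 -0.0738  0.055 ] v -0.1206
tcp u,v,z 0.6275 -0.1336 0.0465 [ -2.3 -14.8  -0.3]
```

```bash
python3 -m crank '[[0.15,0,0.13,0,0,0],[0.3,0,0.27,0,0,0],[0.3,0,0.27,0,0,0]]'; python3 k.py; python3 -m crank '[[-0.4,0,-0.4,0,0,0],[-0.8,0,-0.8,0,0,0],[-1.6,0,-1.5,0,0,0],[-2.9,0,-2.7,0,0,0],[-5.1,0,-4.8,0,0,0],[-7.3,0,-6.8,0,0,0],[-7.3,0,-6.8,0,0,0]]'; python3 k.py
python3 - <<'E'
from h import *
i,p,d=grab('wrist');cv2.imwrite('pics/k2.png',p)
E
```

```text
time: 19.25
eef_pos: [0.6358, -0.0866, 0.0466]
tcp_rot: [0.635, 0.685, 0.244, -0.261]
contact_force: [-3.3, -24.3, 0.8]
opening: 0.003
finger_force: 12.1
scene [304 260  10   7  45] [ 0.6354 -0.0733  0.055 ] v -0.12
tcp u,v,z 0.6276 -0.1334 0.0467 [ -3.7 -24.7   1.3]
time: 20.0
eef_pos: [0.6432, -0.1815, 0.0468]
tcp_rot: [0.634, 0.682, 0.249, -0.267]
contact_force: [0.5, 0.6, -0.6]
opening: 0.003
finger_force: 0.0
scene [303 260  11   9  69] [ 0.6361 -0.0769  0.055 ] v -0.1238
tcp u,v,z 0.6278 -0.2264 0.0466 [-0.1 -0.1  0.7]
```

View pics/k2.png

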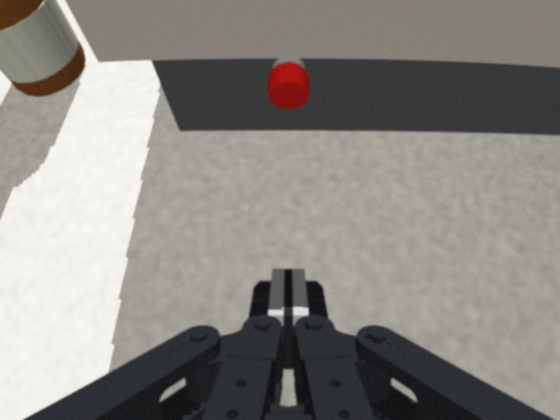

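Run:
```python
from h import *
i,p,d=grab('wrist'); P=cloud(i,d); h=cv2.cvtColor(p,cv2.COLOR_BGR2HSV).astype(int); m=((h[...,0]>170)|(h[...,0]<8))&(h[...,1]>150)&(h[...,2]>40)
Q=P[m&(d>0)]; u=Q[:,0]*.99726+Q[:,1]*.07393; v=-Q[:,0]*.07393+Q[:,1]*.99726
print(len(Q),'v pct',np.percentile(v,[2,10,25,50,75]).round(4),'z',np.percentile(Q[:,2],[5,50,95]).round(4),'u',u.mean())
side=P[90:125,200:260].reshape(-1,3); vs=-side[:,0]*.07393+side[:,1]*.99726; print('grey face v',np.percentile(vs,[10,50,90]).round(4))
brow=P[10:45,200:400].reshape(-1,3); vs=-brow[:,0]*.07393+brow[:,1]*.99726; print('brow v',np.percentile(vs,[10,50,90]).round(4),np.percentile(brow[:,2],[10,90]))
for n in ('top.npz','w5.npz'):
    i,p,d=load(n); P=cloud(i,d); h=cv2.cvtColor(p,cv2.COLOR_BGR2HSV).astype(int); m=((h[...,0]>170)|(h[...,0]<8))&(h[...,1]>150)&(h[...,2]>40)
    m[:170]=0; Q=P[m&(d>0)&(abs(P[...,0]-.638)<.03)]; v=-Q[:,0]*.07393+Q[:,1]*.99726; print(n,len(Q),np.percentile(v,[2,10,25,50,75]).round(4))
```

```text
1618 v pct [-0.1285 -0.1281 -0.1277 -0.1269 -0.1216] z [0.0477 0.0607 0.0656] u 0.6275208933082319
grey face v [-0.1081 -0.1075 -0.1069]
brow v [-0.1442 -0.1435 -0.1428] [0.1045824  0.11701758]
top.npz 24 [-0.1723 -0.172  -0.1701 -0.1677 -0.1648]
w5.npz 248 [-0.1749 -0.1746 -0.174  -0.17   -0.166 ]
```

Measured after backing off, the knob face is 20 mm out from the grey side face, inside the stated 14–22 mm. It held still at 24 N on the stop, and the fingers are clear of everything.

```bash
python3 -m crank '[[-1,0,-1,0,0,0],[-1,0,-1,0,0,0],[-1,0,-1,0,0,0]]'; python3 -c "
from plant import ctrl
print(ctrl.sign_off())"
```

```text
time: 20.45
eef_pos: [0.6436, -0.1912, 0.0472]
tcp_rot: [0.632, 0.683, 0.249, -0.269]
contact_force: [-0.7, -0.1, 0.9]
opening: 0.001
finger_force: 0.0
the job is handed in; nothing more can be done
None
```

I handed the job in at about 20.5 s with the green filter seated in the right-hand cell, the cover shut and the changer pushed to its end stop; the hand-in gave no verdict.

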